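# Clamp a plaster mould in the casting jig

## Task

Get the plaster casting mould clamped for pouring: with closed fingertips, push it along between the jig's rails until it is fully home against the wooden stop, then push the clamp's black-gripped lever over past centre so that it snaps across and its rubber pad presses down on the mould. Only push: do not lift or tip the mould or drag it out of its rails, and leave the other things on the bench where they stand.

Things in the scene. Friction and masses are not known exactly. Their poses are not given: they have to be found in the camera images.
- jig: Fixed plywood casting jig, board 360 x 160 x 15 mm (its x -190 to +170 mm). Origin at bench level under the board; x along the board towards the stop and clamp, y across, z up. Two wooden rails along x, 94 mm apart inside, tops 27 mm above the bench, from x = -180 to +50 mm. The clamp bracket behind the stop: steel cheeks at x = 80 to 130 mm, 100 mm high, 60 mm wide with the springs.
- mould: Loose two-part plaster mould, block 100 x 90 x 60 mm (its x, y, z; x nearly along the jig's x), about 0.7 kg, pouring hole and seam line on top. Origin at the centre of its underside, which lies on the board (jig z = 15 mm) between the rails with 2 mm play each side. Starts 45 to 80 mm short of the stop; fully home its origin is at jig x = -10 mm.
- jig_stop (a point): Centre of the stop's face (jig x = +40 mm, y = 0), at its top edge, 50 mm above the bench. The stop is a wooden bar 18 mm thick, 130 mm wide across the board. Axes as the jig's.
- clamp (a joint): Lever angle, rad. 0 = open: handle leans 0.54 rad off vertical away from the mould (jig +x), pad up. 0.54 = upright, dead centre. Closed on a home mould about 1.06 (limit 1.08), handle leaning to jig -x. An over-centre spring drives it from centre to the side it is on (0.4 N m at the ends, nothing at centre): about 5 N at the grip. From 0.1 rad past centre it goes over by itself in under 1 s.
- clamp_hinge (a point): Centre of the lever's hinge, 85 mm above the bench at jig x = +105 mm, y = 0; the hinge axis is the jig's y. Axes as the jig's.
- clamp_grip (a point): Middle of the black plastic handle grip, 93 mm from the hinge on the handle's axis; moves with the lever. The grip is a round bar of radius 10 mm from 68 to 118 mm from the hinge, its rounded end reaching 128 mm; below it a steel bar of radius 6 mm.
- clamp_pad: Rubber pad, 22 mm across, under the end of the lever's steel nose bar (16 mm wide, 95 mm long, rigid with the handle, level when closed). Origin on the bar's axis 85 mm from the hinge; pad face 11.5 mm below it when closed. Closed it comes down at jig x = +20 mm, y = 0; open it stands above the stop at about jig x = 65 mm, 160 mm above the bench.
- glaze_jar: Bystander: lidded glaze jar, 54 mm across, 75 mm high, standing beside the clamp. Origin at the centre of its underside.
- slip_cup: Bystander: white cup, 68 mm across, 75 mm high, beside the board on the jig's -y side. Origin at the centre of its underside.
- rib: Bystander: flat wooden potter's rib, 90 x 50 x 8 mm, beside the board on the jig's +y side. Origin at the centre of its underside.
- glaze_brush: Bystander: brush about 170 mm long lying beside the board on the jig's +y side, near the clamp. Origin under its middle.
- yellow_bowl: Bystander: yellow plastic bowl, 150 mm across, 60 mm high, to the robot's right. Origin at the centre of its underside.
- clay_bowl: Bystander: unfired clay bowl, 140 mm across, 55 mm high, to the robot's left. Origin at the centre of its underside.
- bud_vase: Bystander: small terracotta vase, 80 mm across, 90 mm high, to the robot's left. Origin at the centre of its underside.
Not all that is in view belongs to the job. What is shaped like the mould but blue, purple or yellow is not meant.

How it is judged:
On the way, in this order (a step that is already met when the one before it is completed fails the run):
1. the mould is fully home against the stop while the clamp is still open (x of mould in the frame of jig between -0.014 and -0.005 m and y of mould in the frame of jig between -0.006 and 0.006 m and z of mould in the frame of jig below 0.019 m and angle between mould's own z axis and vertical below 0.05 rad and value of joint clamp below 0.25 rad), for 0.2 s.
2. the lever has snapped over and the pad presses on the mould (value of joint clamp above 0.98 rad and contact force between clamp_pad and mould above 1 N), for 0.2 s.
At the end, for the whole second after the job is handed in: The mould lies flat on the board between the rails, within 4 mm of fully home against the stop; the lever is past centre at its closed end (joint above 0.98 rad) and at rest, and the pad presses on the mould with more than 1 N (all of step 2 and x of mould in the frame of jig between -0.014 and -0.005 m and y of mould in the frame of jig between -0.006 and 0.006 m and z of mould in the frame of jig below 0.019 m and angle between mould's own z axis and vertical below 0.05 rad and linear speed of mould below 0.01 m/s and velocity of joint clamp between -0.1 and 0.1 rad/s); the robot touches nothing.
It fails at once if the mould is lifted (more than 7 mm) or tipped (more than 0.2 rad) (z of mould in the frame of jig above 0.022 m or angle between mould's own z axis and vertical above 0.2 rad).
It fails at once if the mould is pushed or carried out of its rails (y of mould in the frame of jig above 0.02 m or y of mould in the frame of jig below -0.02 m).
It fails at once if another thing on the bench is moved or lifted by more than 25 mm (distance of any of glaze_jar, slip_cup, rib, glaze_brush, yellow_bowl, clay_bowl, bud_vase from where it was at the start of the episode above 0.025 m).
It also fails if it takes over 40 s, if anything falls off the work surface, if the arm or the gripper's body presses on something with over 40 N, if the wrist force passes 120 N, or if a joint passes its speed limit or range.

## Robot

A 6-joint arm with a two-finger parallel gripper is mounted at the origin on the work surface. World frame = base frame: x ahead of the robot, y to its left, z up, the work surface at z = 0. Lengths are in m, angles in rad, forces in N, time in s.
With the tool pointing down it reaches from about 0.35 to 0.925 m from the base axis. Payload 6.4 kg.
Tool frame: the origin (TCP) lies midway between the tips of the shut fingers; the grasp point (between the pads) lies 19 mm behind it; z points along the fingers, y is the line along which they close (so a half turn about z gives the same grasp; the last joint's range is limited). The gripper opens to 85 mm and grips with 20 to 120 N. Pads are 22 mm wide; open, the fingers measure 114 mm over their backs; the gripper's body (76 mm by 85 mm) begins 54 mm behind the grasp point. The pads swing forward as they close: fully open they stand 13 mm farther back than shut.
Start: joints at [-1.302, 0.245, 1.558, -0, 1.339, -0.174], TCP at [0.279, -0.587, 0.231] pointing down, gripper open.
Joint ranges: [-3.13, 3.13], [-1.02, 2.26], [0.13, 2.54], [-0.95, 4.09], [0.21, 2.88], [-2.74, 2.74]. Speed limits (rad/s): [2.57, 2.57, 3.14, 3.14, 3.14, 3.14].

## Interface

Orientations are given as a unit quaternion [w, x, y, z].
In Python, from plant import manip gives the robot as it stands.
- The arm moves only by the shell command python3 -m crank 'ROWS' [OPENING]. ROWS is JSON, a list of rows, each a list of 2 entries, a list of its own where there are three numbers: the shift along the tool's x, y, z in m, then the turn about the tool's z in rad. A call has 1 to 20 rows; each row is the pose to reach, as a shift and turn from the pose commanded when the call began, along the tool's axes at that moment; what a row does not reach only later rows make up. A row lasts 1/12 s, in which the tool goes at most 41.7 mm and 7.16 degrees, less where a joint would pass 70% of its speed; a pose out of reach is approached as far as the arm can. A call with a gripper value outside its range is refused whole. OPENING is the closure in counts, from 0 (fully open) to 255 (shut), set as the call begins (- or left out, the last holds). The fingers move at their own pace and stop on an object; the grip force is fixed at half the most. Time passes only in rows, so rows that repeat a pose let the fingers close. It gives the time, the measured TCP pose, the force, the opening and the grip force at its end, in the units of the state.
- manip.get_state(): the state, without advancing time (a new reading comes with each control period).
- manip.snapshot(name): name is "scene" or "top"; returns a dict with "pixels" (480x640x3 uint8, red, green, blue), "K" (3x3 intrinsics, pixels), "k1" (the pictures are not rectified: a ray, as slopes to the right and down, at radius r is drawn at 1 + k1 r^2 times it, then the intrinsics apply), "cam_to_world" (4x4, takes a point from camera to world coordinates). Camera axes: x right, y down, z forward; pixel columns grow to the right and rows downward; lengths in m; the calibration is good to about 2 mm. A picture is of the moment at which its call begins. There is no depth.
- manip.job_done(): hands the job in; it is judged then, once.
The state is a dict: "time": time; "q": joint angles; "qd": joint speeds; "tau": joint torques, N m; "position": TCP position; "ee_rot": TCP orientation; "ft_force": force on the tool from outside, world axes, zero at the start; "wrist_torque": the same for the moment, N m; "width": finger opening in m; "grasp_force": force on a finger pad.
Only numpy, scipy, OpenCV 4.12 (cv2) and the standard library are available. Lean on these libraries where they do the work, as an engineer would, in place of code of your own. Each camera call takes 0.05 s, during which the arm holds its last target. There are 200 camera calls.

## Working session

There is one attempt and no reset: what is moved stays moved. The work goes in short steps, Python scripts to look and compute and a shell command to move; the robot and the scene stay as the last step left them, time stands still between calls to the robot, and variables do not carry over. Pictures are saved under pics/ and viewed, at most 10 in all, crops included, and the job is handed in when it is done.

```bash
mkdir -p pics
cat > h.py <<'E'
import numpy as np, cv2, pickle
from plant import manip
def snap(n,f):
    s=manip.snapshot(n); cv2.imwrite(f'pics/{f}.png',s['pixels'][:,:,::-1]); pickle.dump(s,open(f'pics/{f}.pkl','wb')); return s
def ray(s,u,v):
    K=np.array(s['K']);d=np.array([(u-K[0,2])/K[0,0],(v-K[1,2])/K[1,1]]);x=d.copy()
    for _ in range(20): x=d/(1+s['k1']*(x@x))
    T=np.array(s['cam_to_world']);return T[:3,3],T[:3,:3]@np.array([x[0],x[1],1])
def atz(s,u,v,z):
    o,d=ray(s,u,v);return o+d*(z-o[2])/d[2]
def proj(s,p):
    T=np.linalg.inv(np.array(s['cam_to_world']));c=T[:3,:3]@np.array(p)+T[:3,3];x=c[:2]/c[2];x=x*(1+s['k1']*(x@x));K=np.array(s['K']);return K[0,0]*x[0]+K[0,2],K[1,1]*x[1]+K[1,2]
def load(f): return pickle.load(open(f'pics/{f}.pkl','rb'))
E
python3 - <<'E'
from h import *
for n in('scene','top'):
    s=snap(n,n+'0');print(n,np.round(s['K'],1).tolist(),s['k1'],np.round(s['cam_to_world'],3).tolist())
print(manip.get_state())
E
```

```text
scene [[570.1, 0.0, 311.5], [0.0, 570.1, 247.0], [0.0, 0.0, 1.0]] -0.14689103539138804 [[-0.78, 0.399, -0.482, 1.214], [0.625, 0.5, -0.599, 0.845], [0.002, -0.769, -0.64, 0.998], [0.0, 0.0, 0.0, 1.0]]
top [[524.7, 0.0, 324.9], [0.0, 524.7, 236.9], [0.0, 0.0, 1.0]] -0.15061248352837855 [[0.017, -0.986, 0.167, 0.321], [-0.999, -0.021, -0.024, 0.038], [0.027, -0.167, -0.986, 1.476], [0.0, 0.0, 0.0, 1.0]]
{'time': 0.1, 'q': array([-1.30211444e+00,  2.45748443e-01,  1.55891312e+00,  1.29378750e-05,
        1.33866274e+00, -1.74105474e-01]), 'qd': array([ 7.90685792e-05, -7.20370680e-04, -2.65369150e-03, -8.64539840e-04,
       -2.33474348e-03,  1.26203272e-04]), 'tau': array([-3.06812772e-04, -4.30668533e+01, -3.27130330e+01, -2.31065114e-04,
        2.75524202e-03, -4.89577275e-06]), 'position': array([ 0.27836912, -0.58682284,  0.23027651]), 'ee_rot': array([-8.65153420e-04,  9.75592321e-01,  2.19587962e-01, -3.46408980e-05]), 'ft_force': array([-0.15295806,  0.40690421,  0.59805047]), 'wrist_torque': array([-0.02487339,  0.02946196,  0.00564044]), 'grasp_force': 0.0, 'width': 0.08527411590346225}
```

View pics/scene0.png

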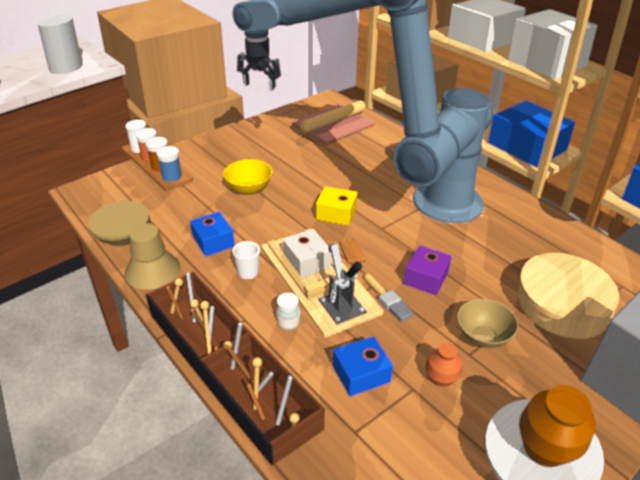

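View pics/top0.png

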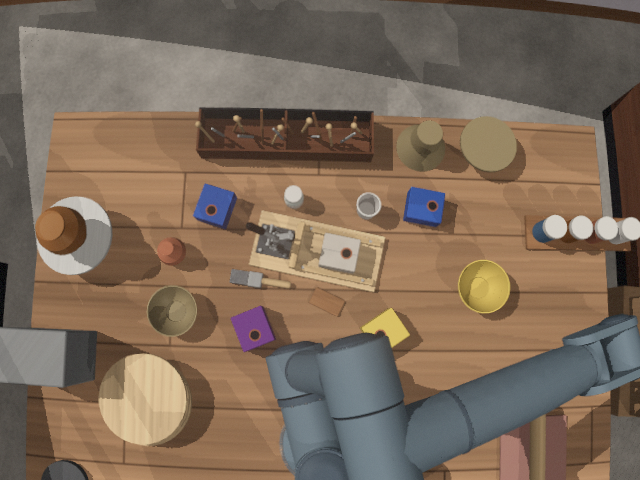

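Mould-like things in the top picture: white plaster block in the jig at (341,253), blue (215,206) and (425,207), purple (253,329), yellow (385,331). By the description I choose the white one. The clamp is at (275,240), its handle end at about (253,228).

Run:
```python
from h import *
a=cv2.imread('pics/top0.png')[190:310,230:400]; a=cv2.resize(a,None,fx=4.7,fy=4.7,interpolation=cv2.INTER_CUBIC)
cv2.imwrite('pics/c1.png',a);print(a.shape)
```

```text
(564, 799, 3)
```

View pics/c1.png

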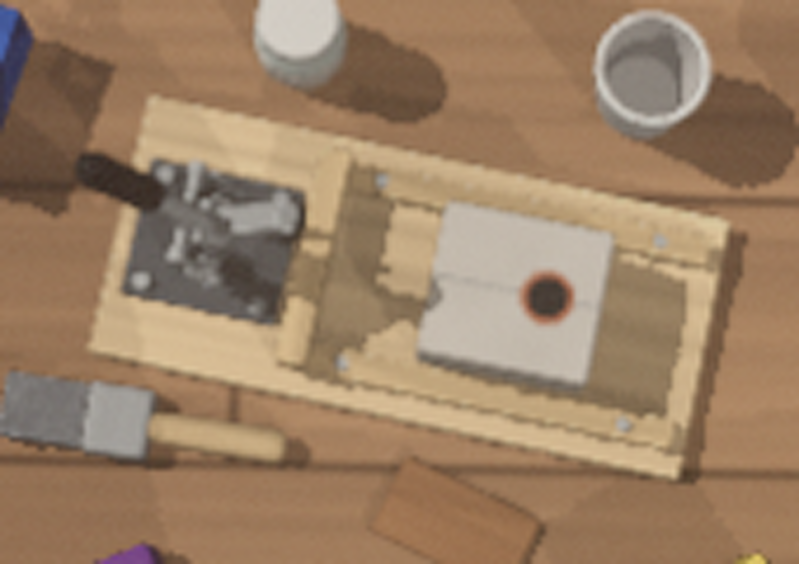

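The crop shows the white, two-part mould with seam and pouring hole, top-face corners at crop (450,203), (612,234), (583,383) and (418,353). The board corners are at (152,97), (733,222), (683,478) and (90,350), the stop face runs (352,152)–(305,368), and the handle end is at (88,167). The lever is open, leaning away from the mould.

```bash
cat >> h.py <<'E'
def J(p,q): # jig point mm -> world, p=(X,Y,yaw)
    c,s=np.cos(p[2]),np.sin(p[2]);q=np.array(q)/1000.;return np.array([p[0]+c*q[0]-s*q[1],p[1]+s*q[0]+c*q[1],q[2]])
E
python3 - <<'E'
from h import *
from scipy.optimize import least_squares
s=load('top0'); f=lambda a:(a[0]/4.7+230-.4,a[1]/4.7+190-.4)
pts=[((152,97),(170,-80,15)),((733,222),(-190,-80,15)),((683,475),(-190,80,7)),((90,348),(170,80,7)),((352,152),(40,-65,50)),((305,368),(40,65,50))]
def res(p): return np.concatenate([np.array(proj(s,J(p,j)))-f(c) for c,j in pts])
r=least_squares(res,[.55,.08,1.4],loss='soft_l1');p=r.x;print('jig',p,np.round(res(p).reshape(-1,2),1).tolist())
print('grip end pred',proj(s,J(p,(105+118*np.sin(.54),0,85+118*np.cos(.54)))),'seen',f((92,170)))
m=[((450,203),(50,-45,75)),((612,234),(-50,-45,75)),((583,383),(-50,45,75)),((418,353),(50,45,75))]
rm=least_squares(lambda q:np.concatenate([np.array(proj(s,J(q,j)))-f(c) for c,j in m]),p);q=rm.x
d=q[:2]-p[:2];c,n=np.cos(p[2]),np.sin(p[2])
print('mould',q,'in jig',c*d[0]+n*d[1],-n*d[0]+c*d[1],q[2]-p[2],rm.cost)
for nm,u,v,z in(('jar',300,20,75),('cup',653,68,75),('rib',455,505,8),('brushend',285,445,10)):
    w=atz(s,*f((u,v)),z/1000);d=w[:2]-p[:2];print(nm,w,'jig',c*d[0]+n*d[1],-n*d[0]+c*d[1])
sc=load('scene0')
for j in [(170,80,15),(-190,-80,15),(40,0,50),(105,0,85),(165,0,186)]: print(j,proj(sc,J(p,j)))
np.save('jig.npy',p)
E
```

```text
jig [0.53214673 0.03214575 1.37796157] [[-0.3, -0.5], [-0.1, -0.6], [-0.7, 0.9], [0.3, 1.0], [0.5, -0.1], [0.3, -0.3]]
grip end pred (np.float64(249.79656010438975), np.float64(225.71374295401446)) seen (249.17446808510638, 225.77021276595744)
mould [ 0.51812417 -0.03603792  1.39521895] in jig -0.0696071970657227 0.0006957995899619356 0.017257382992580617 1.63897546352145
jar [0.67645412 0.0921388  0.075     ] jig 0.08653641315850505 -0.13013545687047853
cup [ 0.65245094 -0.11478537  0.075     ] jig -0.12115241908722542 -0.14623251342581126
rib [ 0.39962519 -0.00499495  0.008     ] jig -0.0618489686224678 0.12294752546406768
brushend [0.43316886 0.09667377 0.01      ] jig 0.0443636787158628 0.10950957936977247
(170, 80, 15) (np.float64(383.46860105007227), np.float64(309.757158410896))
(-190, -80, 15) (np.float64(261.0453394264366), np.float64(244.4583660317077))
(40, 0, 50) (np.float64(328.1955341235306), np.float64(276.83303315991134))
(105, 0, 85) (np.float64(341.99732513443473), np.float64(282.58833184556187))
(165, 0, 186) (np.float64(357.6882804079347), np.float64(265.33391820178025))
```

```bash
cat >> h.py <<'E'
def to(j):
    from scipy.spatial.transform import Rotation as R
    st=manip.get_state();p=np.load('jig.npy');w,x,y,z=st['ee_rot'];r=R.from_quat([x,y,z,w]).as_matrix()
    t=J(p,j);yaw=np.arctan2(r[1,0],r[0,0]);c,n=np.cos(p[2]),np.sin(p[2]);d=st['position'][:2]-p[:2]
    print('t',st['time'],'world',np.round(t,3),'now jig',np.round([c*d[0]+n*d[1],-n*d[0]+c*d[1],st['position'][2]],4),'shift',np.round(r.T@(t-st['position']),4),'turn',yaw-p[2],'F',np.round(st['ft_force'],1))
E
python3 -c "
from h import *
to((-165,0,180))"
```

```text
t 0.1 world [ 0.501 -0.13   0.18 ] now jig [-0.6561  0.1305  0.2303] shift [ 0.3965 -0.3177  0.0509] turn -0.9351774545454399 F [-0.2  0.4  0.6]
```

```bash
python3 -m crank '[[[0.1,-0.08,0.01],-0.2],[[0.2,-0.16,0.02],-0.4],[[0.3,-0.24,0.03],-0.6],[[0.3965,-0.318,0.05],-0.935],[[0.3965,-0.318,0.05],-0.935],[[0.3965,-0.318,0.05],-0.935],[[0.3965,-0.318,0.05],-0.935],[[0.3965,-0.318,0.05],-0.935],[[0.3965,-0.318,0.05],-0.935],[[0.3965,-0.318,0.05],-0.935],[[0.3965,-0.318,0.05],-0.935],[[0.3965,-0.318,0.05],-0.935],[[0.3965,-0.318,0.05],-0.935],[[0.3965,-0.318,0.05],-0.935],[[0.3965,-0.318,0.05],-0.935],[[0.3965,-0.318,0.05],-0.935],[[0.3965,-0.318,0.05],-0.935],[[0.3965,-0.318,0.05],-0.935]]' 255; python3 -c "
from h import *
to((-165,0,40))"
```

```text
time: 1.6
position: [0.5002, -0.1314, 0.1815]
ee_rot: [0.0, 0.773, 0.635, 0.0]
ft_force: [-0.3, -0.0, -0.5]
width: -0.0002
grasp_force: 0.0
t 1.6 world [ 0.501 -0.13   0.04 ] now jig [-0.1666 -0.      0.1815] shift [ 1.700e-03 -1.000e-04  1.415e-01] turn -0.0023839810922055005 F [-0.3 -0.  -0.5]
```

```bash
python3 -m crank '[[[0,0,0.04],0],[[0,0,0.08],0],[[0,0,0.11],0],[[0,0,0.13],0],[[0,0,0.14],0],[[0,0,0.14],0],[[0,0,0.14],0]]'
python3 - <<'E'
from h import *
to((-131,0,40)); s=snap('scene','s1'); a=s['pixels'][190:350,210:420,::-1]; cv2.imwrite('pics/c2.png',cv2.resize(a,None,fx=3.7,fy=3.7,interpolation=cv2.INTER_CUBIC))
E
```

```text
time: 2.18
position: [0.5009, -0.1308, 0.0419]
ee_rot: [0.0, 0.772, 0.635, 0.0]
ft_force: [1.4, -0.3, 0.2]
width: -0.0003
grasp_force: 0.0
t 2.1833 world [ 0.507 -0.096  0.04 ] now jig [-0.1659 -0.0006  0.0419] shift [ 0.0349 -0.0006  0.0019] turn -0.0010288433278653475 F [ 1.4 -0.3  0.2]
```

View pics/c2.png

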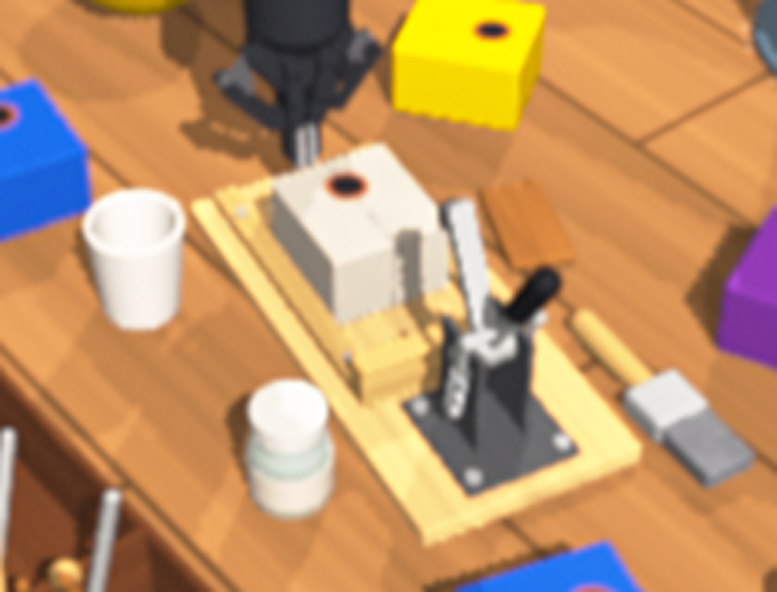

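The shut fingertips at crop (300,140) stand behind the mould between the rails, and the way to the stop at (400,365) is clear. The lever grip is at (533,293), open.

```bash
python3 -m crank '[[[0.012,0,0],0],[[0.024,0,0],0],[[0.03,0,0],0],[[0.034,0,0],0],[[0.038,0,0],0],[[0.042,0,0],0],[[0.046,0,0],0],[[0.05,0,0],0],[[0.054,0,0],0],[[0.058,0,0],0],[[0.062,0,0],0],[[0.066,0,0],0],[[0.070,0,0],0],[[0.074,0,0],0],[[0.078,0,0],0],[[0.082,0,0],0],[[0.085,0,0],0],[[0.087,0,0],0],[[0.088,0,0],0]]'
python3 - <<'E'
from h import *
to((-71,0,40))
E
```

```text
time: 3.82
position: [0.5183, -0.0443, 0.0422]
ee_rot: [0.001, 0.772, 0.636, 0.0]
ft_force: [-0.7, -5.4, 3.9]
width: -0.0002
grasp_force: 2.8
t 3.8167 world [ 0.519 -0.038  0.04 ] now jig [-0.0777 -0.001   0.0422] shift [ 0.0067 -0.001   0.0022] turn 0.00047318451759248426 F [-0.7 -5.4  3.9]
```

```bash
python3 -m crank '[[[0.0015,0,0],0],[[0.003,0,0],0],[[0.0045,0,0],0],[[0.005,0,0],0]]';python3 -m crank '[[[0.001,0,0],0],[[0.002,0,0],0],[[0.002,0,0],0]]';python3 - <<'E'
from h import *
to((-71,0,40))
E
```

```text
time: 4.15
position: [0.5192, -0.0395, 0.0422]
ee_rot: [0.001, 0.772, 0.636, 0.0]
ft_force: [-1.0, -5.7, 3.5]
width: -0.0003
grasp_force: 2.9
time: 4.4
position: [0.5196, -0.0378, 0.0422]
ee_rot: [0.001, 0.772, 0.636, -0.0]
ft_force: [-1.7, -6.8, 3.6]
width: 0.0001
grasp_force: 3.2
t 4.4 world [ 0.519 -0.038  0.04 ] now jig [-0.0711 -0.0011  0.0422] shift [ 0.0001 -0.0011  0.0022] turn 0.00040945186104446307 F [-1.7 -6.8  3.6]
```

```bash
python3 -m crank '[[[0.001,0,0],0],[[0.002,0,0],0],[[0.002,0,0],0]]';python3 -m crank '[[[0.001,0,0],0],[[0.002,0,0],0],[[0.002,0,0],0]]'
```

```text
time: 4.65
position: [0.5196, -0.0378, 0.0423]
ee_rot: [0.003, 0.771, 0.636, -0.002]
ft_force: [-4.1, -15.8, 4.3]
width: 0.0001
grasp_force: 8.2
time: 4.9
position: [0.5196, -0.0378, 0.0423]
ee_rot: [0.004, 0.771, 0.637, -0.004]
ft_force: [-7.2, -24.6, 4.6]
width: -0.0
grasp_force: 13.0
```

The mould is home: the tip stopped at jig x = -71 mm as predicted, and the force rose to 25 N. Next I back off, rise and go over the clamp.

```bash
python3 -m crank '[[[-0.01,0,0],0],[[-0.025,0,0],0],[[-0.04,0,0],0],[[-0.04,0,0],0],[[-0.04,0,-0.04],0],[[-0.04,0,-0.08],0],[[-0.04,0,-0.12],0],[[-0.04,0,-0.16],0],[[-0.04,0,-0.2],0],[[-0.04,0,-0.235],0],[[-0.04,0,-0.235],0],[[-0.04,0,-0.235],0]]'
python3 - <<'E'
from h import *
s=snap('top','t2');snap('scene','s2');to((215,0,270))
a=s['pixels'][190:310,230:400,::-1];b=load('s2')['pixels'][190:350,210:420,::-1]
a=cv2.resize(a,(395,279),interpolation=cv2.INTER_CUBIC);b=cv2.resize(b,(395,301),interpolation=cv2.INTER_CUBIC)
cv2.imwrite('pics/c3.png',np.vstack([a,b]))
E
```

```text
time: 5.9
position: [0.5131, -0.0717, 0.279]
ee_rot: [0.002, 0.772, 0.636, 0.002]
ft_force: [0.2, 0.3, 0.1]
width: 0.0001
grasp_force: 0.0
t 6.0 world [0.573 0.243 0.27 ] now jig [-0.1056  0.0007  0.2749] shift [0.3206 0.0008 0.0052] turn 0.00032287332859604057 F [-1.   0.1 -1.3]
```

View pics/c3.png

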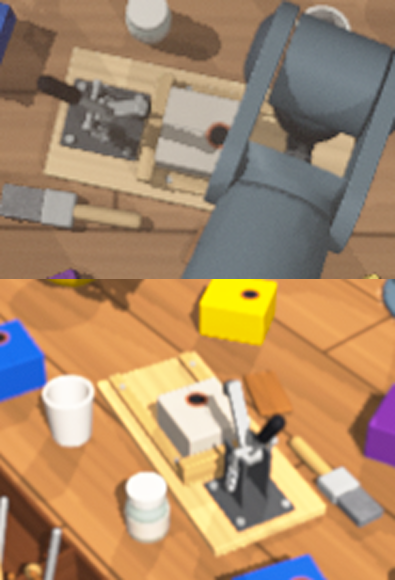

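Both views show the mould against the stop (top crop (160,130), scene crop (200,455)), and the lever is still open with its grip at (265,430) in the scene crop.

```bash
python3 -m crank '[[[0.04,0,0],0],[[0.08,0,0],0],[[0.12,0,0],0],[[0.16,0,0],0],[[0.2,0,0],0],[[0.24,0,0],0],[[0.28,0,0],0],[[0.31,0,0],0],[[0.32,0,0],0],[[0.32,0,0],0],[[0.32,0,0.03],0],[[0.32,0,0.06],0],[[0.32,0,0.09],0],[[0.32,0,0.11],0],[[0.32,0,0.11],0],[[0.32,0,0.11],0]]'
python3 - <<'E'
from h import *
to((187,0,165))
E
```

```text
time: 7.33
position: [0.572, 0.2404, 0.1645]
ee_rot: [-0.001, 0.772, 0.635, -0.002]
ft_force: [0.0, -0.7, -0.0]
width: -0.0001
grasp_force: 0.0
t 7.3333 world [0.568 0.216 0.165] now jig [0.212  0.0008 0.1645] shift [-0.025   0.0008 -0.0005] turn -0.0016384698063689473 F [ 0.  -0.7 -0. ]
```

```bash
python3 -m crank '[[[-0.01,0,0],0],[[-0.02,0,0],0],[[-0.026,0,0],0],[[-0.032,0,0],0],[[-0.038,0,0],0],[[-0.044,0,0],0],[[-0.05,0,0],0],[[-0.056,0,0],0],[[-0.062,0,0],0]]';python3 -m crank '[[[-0.006,0,0],0],[[-0.012,0,0],0],[[-0.018,0,0],0],[[-0.024,0,0],0],[[-0.03,0,0],0],[[-0.036,0,0],0],[[-0.04,0,0],0],[[-0.04,0,0],0],[[-0.04,0,0],0]]'; python3 -c "
from h import *
to((215,0,165))"
```

```text
time: 8.08
position: [0.5616, 0.1805, 0.1672]
ee_rot: [0.0, 0.772, 0.636, 0.001]
ft_force: [0.7, 2.4, 2.0]
width: 0.0
grasp_force: 1.1
time: 8.83
position: [0.5536, 0.1415, 0.1663]
ee_rot: [-0.0, 0.772, 0.636, -0.0]
ft_force: [0.3, 0.6, 0.1]
width: -0.0
grasp_force: 0.0
t 8.8333 world [0.573 0.243 0.165] now jig [ 1.115e-01 -1.000e-04  1.663e-01] shift [ 0.1035 -0.0002  0.0013] turn -0.0006293270911335025 F [0.3 0.6 0.1]
```

Contact was felt and then lost, so the lever went over. I retract and look.

```bash
python3 -m crank '[[[0.02,0,0],0],[[0.05,0,0],0],[[0.08,0,0],0],[[0.1,0,0],0],[[0.1,0,0],0],[[0.1,0,-0.03],0],[[0.1,0,-0.06],0],[[0.1,0,-0.09],0],[[0.1,0,-0.1],0],[[0.1,0,-0.1],0],[[0.1,0,-0.1],0],[[0.1,0,-0.1],0]]'
python3 - <<'E'
from h import *
s=snap('top','t3');snap('scene','s3')
a=s['pixels'][190:310,230:400,::-1];b=load('s3')['pixels'][190:350,210:420,::-1]
a=cv2.resize(a,(395,279),interpolation=cv2.INTER_CUBIC);b=cv2.resize(b,(395,301),interpolation=cv2.INTER_CUBIC)
cv2.imwrite('pics/c4.png',np.vstack([a,b]));sc=load('s3')
p=np.load('jig.npy')
for n,j in(('pad nose tip closed',(10,0,86)),('grip closed',(105-93*np.sin(.52),0,85+93*np.cos(.52)))):
    u,v=proj(sc,J(p,j));print(n,(u-210)*1.88,(v-190)*1.88+279)
E
```

```text
time: 9.83
position: [0.5718, 0.2394, 0.2638]
ee_rot: [-0.001, 0.772, 0.636, -0.002]
ft_force: [-0.9, 0.2, 0.2]
width: 0.0002
grasp_force: 0.0
pad nose tip closed 211.6056963433987 407.96030383862876
grip closed 231.62554904459012 381.8237158463208
```

View pics/c4.png

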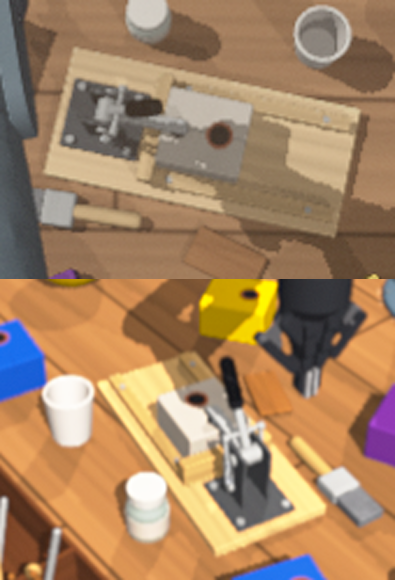

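The lever is closed: its grip shows at scene-crop (231,381), against a predicted (231.6,381.8). The nose lies on the mould at top crop (180,125), the mould is against the stop, and the arm is clear.

```bash
python3 -c "
from plant import manip
print(manip.job_done())"
```

```text
the job is handed in; nothing more can be done
None
```

The mould is fully home against the stop and the lever has snapped over, with its nose down on the mould in the last pictures. The arm stood clear and I handed the job in at about 10 s; pad force could not be measured and no verdict came back.

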